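# Set the running clearance of a goldsmith's sheet clamp

### The arm

A 6-joint arm with a two-finger parallel gripper is mounted at the origin on the work surface. World frame = base frame: x ahead of the robot, y to its left, z up, the work surface at z = 0. Lengths are in m, angles in rad, forces in N, time in s.
With the tool pointing down it reaches from about 0.35 to 0.975 m from the base axis. Payload 4.9 kg.
Tool frame: the origin (TCP) lies midway between the tips of the shut fingers; the grasp point (between the pads) lies 19 mm behind it; z points along the fingers, y is the line along which they close (so a half turn about z gives the same grasp; the last joint's range is limited). The gripper opens to 85 mm and grips with 20 to 120 N. Pads are 22 mm wide; open, the fingers measure 114 mm over their backs; the gripper's body (76 mm by 85 mm) begins 54 mm behind the grasp point. The pads swing forward as they close: fully open they stand 13 mm farther back than shut.
Start: joints at [-1.426, 0.053, 1.613, -0, 1.476, -0.119], TCP at [0.163, -0.603, 0.209] pointing down, gripper open.
Joint ranges: [-3.01, 3.01], [-1.01, 2.22], [0.06, 2.58], [-1.02, 4.17], [0.09, 2.62], [-3.14, 3.14]. Speed limits (rad/s): [2.57, 2.57, 3.14, 3.14, 3.14, 3.14].

### API

Orientations are given as a unit quaternion [w, x, y, z].
In Python, from plant import state, grab_frame, camera_info, job_done, spot_in, masks_of, pinpoint gives the robot as it stands.
- The arm moves only by the shell command python3 -m handwheel 'ROWS' [OPENING]. ROWS is JSON, a list that holds one entry, the list of rows, each a list of 6 numbers: the shift along the world's x, y, z in m, then the turn, a rotation vector about the world's x, y, z in degrees. In form: [[[tx, ty, tz, ax, ay, az], ...]]. A call has 1 to 20 rows; each row shifts and turns the commanded pose from where the row before left it; what a row does not reach is not made up. A row lasts 1/12 s, in which the tool goes at most 41.7 mm and 7.16 degrees, less where a joint would pass 70% of its speed; a pose out of reach is approached as far as the arm can. A call is refused whole if a number of a shift passes 0.0417 or a number of a turn 7.16, either way. A call with a gripper value outside its range is refused whole. OPENING is the opening, from 0 (shut) to 1 (fully open), set as the call begins (- or left out, the last holds). The fingers move at their own pace and stop on an object; the grip force is fixed at half the most. Time passes only in rows, so rows that do not move let the fingers close. It gives the time, the measured TCP pose, the force, the opening and the grip force at its end, in the units of the state.
- state(): the state, without advancing time (a new reading comes with each control period).
- grab_frame(name): name is "scene" or "top" or "wrist"; returns (picture, depth): 420x560x3 uint8, blue, green, red; 420x560 float32, m along the optical axis (not along the pixel's ray), 0 where there is no reading.
- camera_info(name): a dict with "fx", "fy", "cx", "cy" (pixels), "T" (4x4, takes a point from camera to world coordinates). Camera axes: x right, y up, looking along -z (the intrinsics and any distortion apply to the point x, -y, -z); pixel columns grow to the right and rows downward; lengths in m; the calibration is good to about 2 mm. A picture is of the moment at which its call begins: read the wrist's pose just before it. camera_info takes no time and is no camera call; for the wrist camera it gives the pose at the moment of the call.
- job_done(): hands the job in; it is judged then, once.
Trained networks look in the newest picture that a camera, given by its name, has taken for a name from the list of things; names that differ only in an ending like _2 or _b are one class to them, and where a whole thing is asked for, a point or a joint stands for the part that bears it (a point fixed in the world has none). Each returns a list of dicts, best first, with "conf" (0 to 1); they miss things now and then, are a little off and sometimes report something else, mostly with a low value. They report only what shows in the picture. A call takes as long as a camera call.
- spot_in(camera, thing): "box" ([left, top, width, height] in pixels, round what is visible of it).
- masks_of(camera, thing): "region" (420x560 bool, what is visible of it) and "box" ([left, top, width, height] in pixels, round what is visible of it).
- pinpoint(camera, thing): "position" ([column, row] in pixels: a listed point, or the origin of a listed thing).
The state is a dict: "time": time; "joint_pos": joint angles; "joint_vel": joint speeds; "joint_efforts": joint torques, N m; "tool_pos": TCP position; "tool_rot": TCP orientation; "contact_force": force on the tool from outside, world axes, zero at the start; "ft_torque": the same for the moment, N m; "gripper_width": opening from 0.0 (shut) to 1.0 (fully open); "grasp_force": force on a finger pad.
Only numpy, scipy, OpenCV 4.12 (cv2) and the standard library are available. Lean on these libraries where they do the work, as an engineer would, in place of code of your own. Each camera call takes 0.05 s, during which the arm holds its last target. There are 200 camera calls.

### The job

Lift the emery stick off the clamp and lay it flat in the metal tray, then turn the brass thumbscrew clockwise until it seats. Back it off a quarter turn from there and finish still holding the thumbscrew firmly between the fingers at that setting, because a locknut will be tightened while you hold it. Leave the doming block, bowl and hammer where they are.

Things in the scene. Friction and masses are not known exactly. Their poses are not given: they have to be found in the camera images.
- screw (a joint): angle of the brass thumbscrew, rad: 0 when seated against a hard stop, negative when unscrewed (starts between -2.1 and -1.05; -1.571 is a quarter turn back from seated; loose-side stop at -2.4). Grows clockwise seen from above. It stays where it is left; turning takes about 0.05 N m. The screw does not rise or fall as it turns
- screw_grip (a point): point on the thumbscrew's vertical axis, half-way up its wing, 80 mm above the work surface. The brass wing is a flat bar 52 mm long (its x), 12 mm thick (its y), 24 mm high (12 mm above and below this point), pinched across its thickness from above. A red stripe on top marks its +x end; seated, that end points along the clamp's +x. Wing underside 16 mm above the bridge plate
- clamp: sheet clamp bolted to the bench: green iron base 120 x 190 x 16 mm (x, y, z), four posts, and a flat steel bridge plate 100 x 170 mm centred over it whose top is 52 mm above the work surface; a brass sheet under it sticks out to +x, reaching 100 mm from the centre. Origin at the centre of the underside, z up. The thumbscrew's axis is at x = +18 mm, y = -50 mm
- stick_center (a point): centre of the loose emery stick, a wooden bar 22 mm wide (its x), 140 mm long (its y) and 20 mm high (z), about 0.06 kg, half wrapped in grey emery. It lies on the bridge plate along the clamp's y, on the -x side of the thumbscrew, in the way of the wing and of fingers there. Its centre is about 60 mm from the screw along the clamp's y, clear of the wing
- tray: open aluminium tray fixed to the bench, 210 mm (its x) x 110 mm (its y), 28 mm high, walls and floor 4 to 5 mm thick. Origin at the centre of its underside. It may stand to the left or right of the clamp
- doming_block: bystander: dark steel doming block, 55 mm cube with dimples on top, loose, origin at the centre of its underside; leave alone
- bowl: bystander: small blue ceramic bowl, 76 mm across, 40 mm high, loose, origin at the centre of its underside; leave alone
- hammer: bystander: hammer lying on the bench beyond the clamp, 220 mm long along its x (head at +x), loose; leave alone

How it is judged:
By the outcome, as a careful person would: the job done as asked, in the order asked, and still so for the second after the job is handed in, while the arm keeps its last pose, push and grip.
It also fails if it takes over 72 s, if anything falls off the work surface, if the arm or the gripper's body presses on something with over 40 N, if the wrist force passes 120 N, or if a joint passes its speed limit or range.

## Working session

There is one attempt and no reset: what is moved stays moved. The work goes in short steps, Python scripts to look and compute and a shell command to move; the robot and the scene stay as the last step left them, time stands still between calls to the robot, and variables do not carry over. Pictures are saved under pics/ and viewed, at most 10 in all, crops included, and the job is handed in when it is done.

```bash
mkdir -p pics; ls; cat > h.py <<'E'
import numpy as np, cv2
from plant import *
def ray(cam,px):
    i=camera_info(cam);T=np.array(i["T"])
    d=np.array([(px[0]-i["cx"])/i["fx"],-(px[1]-i["cy"])/i["fy"],-1.0])
    return T,d
def at_z(cam,px,z):
    T,d=ray(cam,px);w=T[:3,:3]@d;o=T[:3,3]
    return o+w*(z-o[2])/w[2]
def cloud(cam,depth):
    i=camera_info(cam);T=np.array(i["T"])
    v,u=np.mgrid[0:420,0:560]
    P=np.stack([(u-i["cx"])/i["fx"]*depth,-(v-i["cy"])/i["fy"]*depth,-depth],-1)
    return P@T[:3,:3].T+T[:3,3]
E
python3 - <<'E'
from h import *
print(state()); print(camera_info("top"))
for c in ["top","scene"]:
    p,d=grab_frame(c); cv2.imwrite(f"pics/{c}0.png",p); np.save(f"pics/{c}0.npy",d)
    C=cloud(c,d)
    for t in ["screw","screw_grip","clamp","stick_center","tray","doming_block","bowl","hammer"]:
        for r in pinpoint(c,t)[:2]:
            u,v=np.round(r["position"]).astype(int)
            print(c,t,round(r["conf"],2),u,v,C[min(v,419),min(u,559)].round(3) if 0<=v<420 and 0<=u<560 else '')
E
```

```text
pics
{'time': 0.0, 'joint_pos': array([-1.42596891e+00,  5.33551061e-02,  1.61431985e+00,  3.80434971e-05,
        1.47598647e+00, -1.19029684e-01]), 'joint_vel': array([-0.00060445,  0.00185944, -0.00045645,  0.00161634,  0.00102202,
        0.00077665]), 'joint_efforts': array([-2.82698975e-04, -3.93686557e+01, -3.70173132e+01, -7.98338419e-05,
        6.98415228e-03, -9.40680962e-06]), 'tool_pos': array([ 0.1628993 , -0.60269847,  0.20764871]), 'tool_rot': array([-1.03454257e-03,  9.91309753e-01,  1.31544304e-01,  5.59085461e-06]), 'contact_force': array([-0.23945655,  0.0140143 ,  0.34387847]), 'ft_torque': array([-0.01026059, -0.01907599,  0.04071637]), 'grasp_force': 0.0, 'gripper_width': 1.0000291953657485}
{'fx': 468.07588965916443, 'fy': 468.07588965916443, 'cx': 285.0724733160549, 'cy': 210.5404695434629, 'T': array([[-0.0151073 ,  0.99548357, -0.09372422,  0.50497804],
       [-0.9998027 , -0.01624857, -0.01142574, -0.00514635],
       [-0.01289702,  0.09353311,  0.99553263,  1.17007132],
       [ 0.        ,  0.        ,  0.        ,  1.        ]])}Traceback (most recent call last):
  File "<stdin>", line 7, in <module>
ValueError: it knows: bowl, clamp, doming_block, hammer, screw_grip, stick_center, tray
```

```bash
python3 - <<'E'
from h import *
for c in ["top","scene"]:
    p,d=grab_frame(c); cv2.imwrite(f"pics/{c}0.png",p); np.save(f"pics/{c}0.npy",d)
    C=cloud(c,d)
    for t in ["screw_grip","clamp","stick_center","tray","doming_block","bowl","hammer"]:
        for r in pinpoint(c,t)[:2]:
            u,v=np.round(r["position"]).astype(int)
            print(c,t,round(r["conf"],2),u,v,C[min(v,419),min(u,559)].round(3) if 0<=v<420 and 0<=u<560 else '')
    for t in ["screw_grip","clamp","stick_center","tray"]:
        for r in masks_of(c,t)[:1]:
            m=r["region"]&(d>0); np.save(f"pics/{c}_{t}.npy",m)
            print(c,t,r["box"],r["conf"],m.sum(),np.median(C[m],0).round(3),np.percentile(C[m],[5,95],axis=0).round(3).tolist())
E
```

```text
top screw_grip 0.6 307 238 [ 0.542 -0.042  0.092]
top screw_grip 0.52 277 257 [0.5   0.028 0.076]
top clamp 0.63 287 242 [0.535 0.004 0.051]
top clamp 0.59 280 257 [0.5   0.021 0.073]
top stick_center 0.72 281 257 [0.5   0.019 0.07 ]
top tray 0.71 179 263 [0.488 0.274 0.001]
top doming_block 0.9 414 251 [ 0.509 -0.297  0.05 ]
top bowl 0.85 365 171 [ 0.712 -0.195  0.003]
top hammer 0.62 256 145 [0.779 0.078 0.022]
top clamp [248.2, 199.1, 79.1, 75.4] 0.69 3514 [ 0.539 -0.012  0.05 ] [[0.471, -0.079, 0.013], [0.61, 0.083, 0.055]]
top stick_center [248.1, 247.0, 63.2, 19.0] 0.71 593 [0.503 0.023 0.071] [[0.489, -0.04, 0.053], [0.516, 0.084, 0.074]]
top tray [151.9, 212.6, 61.7, 93.9] 0.7 4070 [0.495 0.269 0.004] [[0.402, 0.211, -0.001], [0.59, 0.324, 0.027]]
scene screw_grip 0.52 259 201 [ 0.549 -0.044  0.082]
scene clamp 0.95 278 217 [ 0.578 -0.008  0.056]
scene stick_center 0.62 284 190 [0.515 0.018 0.072]
scene tray 0.76 383 193 [0.497 0.265 0.003]
scene doming_block 0.6 140 234 [ 0.546 -0.303  0.027]
scene bowl 0.95 203 296 [ 0.716 -0.187  0.004]
scene hammer 0.7 341 304 [0.797 0.073 0.02 ]
scene screw_grip [244.5, 191.8, 28.6, 17.4] 0.54 267 [ 0.55  -0.045  0.084] [[0.543, -0.068, 0.067], [0.555, -0.023, 0.094]]
scene clamp [232.4, 190.8, 94.3, 59.7] 0.89 3790 [ 0.561 -0.018  0.045] [[0.505, -0.083, 0.012], [0.612, 0.082, 0.078]]
scene stick_center [254.8, 177.6, 57.9, 22.2] 0.85 715 [0.508 0.026 0.071] [[0.493, -0.039, 0.054], [0.517, 0.084, 0.074]]
scene tray [344.3, 155.0, 85.3, 73.1] 0.78 3482 [0.499 0.27  0.005] [[0.397, 0.207, 0.001], [0.601, 0.326, 0.027]]
```

View pics/top0.png

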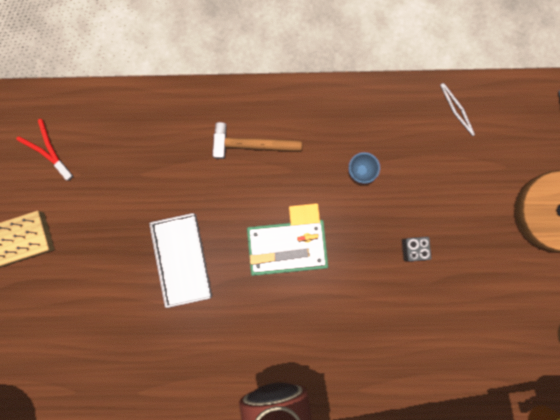

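The top view shows the tray at left (180,260), clamp at (287,247), stick at (280,257), and the wing at (307,238) with its red end pointing left. Next I'll fit precise poses.

```bash
python3 - <<'E'
from h import *
def fit(P):
    r=cv2.minAreaRect((P[:,:2]*1000).astype(np.float32)); b=cv2.boxPoints(r)
    e=[b[1]-b[0],b[2]-b[1]]; l=max(e,key=np.linalg.norm)
    return np.round(r[0],1),np.round(sorted(r[1]),1),round(np.degrees(np.arctan2(l[1],l[0]))%180,1),len(P)
for c in ["top","scene"]:
    d=np.load(f"pics/{c}0.npy");C=cloud(c,d);p=cv2.imread(f"pics/{c}0.png").astype(int)
    z=C[...,2];x=C[...,0];y=C[...,1]
    near=(abs(x-.54)<.12)&(abs(y)<.12)&(d>0)
    print(c,"stick",fit(C[near&(abs(z-.072)<.004)&(x<.525)]))
    print(c,"bridge",fit(C[near&(abs(z-.052)<.004)&(x<.59)]), np.median(z[near&(abs(z-.052)<.006)]))
    print(c,"base",fit(C[near&(abs(z-.016)<.005)&(x<.6)]))
    w=near&(z>.083)&(x>.525)
    print(c,"wing",fit(C[w]),np.median(C[w],0).round(4),z[w].max())
    red=near&(p[...,2]>150)&(p[...,1]<90)
    print(c,"red",np.median(C[red],0).round(4),red.sum())
    t=(abs(x-.495)<.14)&(abs(y-.27)<.09)&(abs(z-.028)<.005)&(d>0)
    print(c,"tray",fit(C[t]))
    if c=="top": cv2.imwrite("pics/crop.png",cv2.resize(p[190:285,235:345].astype(np.uint8),None,fx=6,fy=6,interpolation=2))
E
```

```text
top stick (array([502.8,  21.2]), array([ 22.5, 139.9]), np.float32(96.6), 527)
top bridge (array([523.2,   3.9]), array([ 99.8, 169.6]), np.float32(94.9), 2104) 0.05110081116030751
top base (array([530.9,   4.5]), array([135.3, 189.8]), np.float32(94.8), 849)
top wing (array([545.3, -44.4]), array([11.9, 51.1]), np.float32(97.2), 116) [ 0.5447 -0.0446  0.0905] 0.09618549928525244
top red [nan nan nan] 0
top tray (array([496.8, 266.2]), array([111. , 210.1]), np.float32(11.3), 458)
scene stick (array([503.4,  20.2]), array([ 29.6, 139.1]), np.float32(97.3), 466)
scene bridge (array([524.4,   4.8]), array([105.3, 173. ]), np.float32(94.9), 1584) 0.051861721410368045
scene base (array([561.4, -11.6]), array([115. , 219.2]), np.float32(69.4), 1232)
scene wing (array([547.5, -45.1]), array([15.8, 51.7]), np.float32(96.6), 148) [ 0.5494 -0.0464  0.0905] 0.09517246799569057
scene red [nan nan nan] 0
scene tray (array([496.5, 265.5]), array([113.9, 215.2]), np.float32(11.6), 514)
  return _methods._mean(a, axis=axis, dtype=dtype,
  ret = um.true_divide(
```

View pics/crop.png

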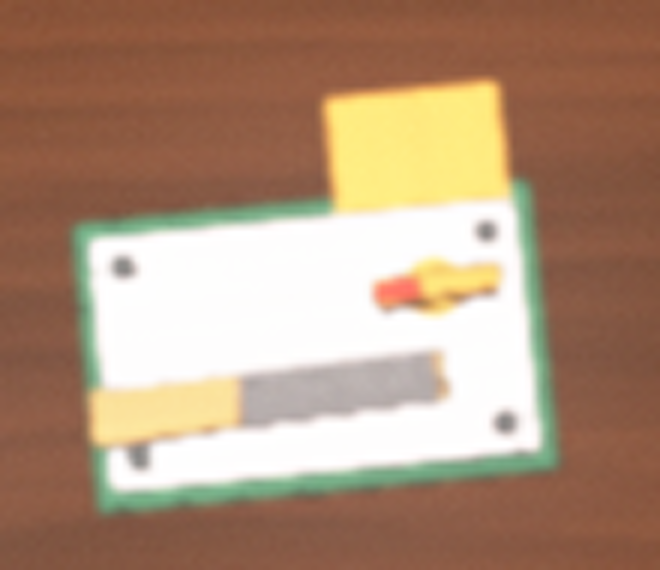

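Clamp (523.5, 4.2) mm with yaw 4.9°, which predicts the screw at (545.7, −44.1) mm, matching the wing fit. The wing is at about 97° world, so the screw is near −1.6 rad. The stick is at (503, 21) mm, 96.6°, and the tray at (496.6, 266) mm, 11.4°. Now I'll move above the stick, turning +81.5° on the way.

```bash
python3 -m handwheel '[[[0.017,0.0312,-0.004,0,0,4.07],[0.017,0.0312,-0.004,0,0,4.07],[0.017,0.0312,-0.004,0,0,4.07],[0.017,0.0312,-0.004,0,0,4.07],[0.017,0.0312,-0.004,0,0,4.07],[0.017,0.0312,-0.004,0,0,4.07],[0.017,0.0312,-0.004,0,0,4.07],[0.017,0.0312,-0.004,0,0,4.07],[0.017,0.0312,-0.004,0,0,4.07],[0.017,0.0312,-0.004,0,0,4.07],[0.017,0.0312,-0.004,0,0,4.07],[0.017,0.0312,-0.004,0,0,4.07],[0.017,0.0312,-0.004,0,0,4.07],[0.017,0.0312,-0.004,0,0,4.07],[0.017,0.0312,-0.004,0,0,4.07],[0.017,0.0312,-0.004,0,0,4.07],[0.017,0.0312,-0.004,0,0,4.07],[0.017,0.0312,-0.004,0,0,4.07],[0.017,0.0312,-0.004,0,0,4.07],[0.017,0.0312,-0.004,0,0,4.07]]]' 0.6
python3 -m handwheel '[[[0,0,0,0,0,0],[0,0,0,0,0,0],[0,0,0,0,0,0]]]'
cat >> h.py <<'E'
def st():
    s=state();w,x,y,z=s["tool_rot"]
    from scipy.spatial.transform import Rotation as R
    M=R.from_quat([x,y,z,w]).as_matrix()
    print("t",round(s["time"],2),"tcp mm",(s["tool_pos"]*1000).round(1),"close deg",round(np.degrees(np.arctan2(M[1,1],M[0,1])),2),"tilt",(M[:2,2]*57.3).round(2),"F",s["contact_force"].round(1),"M",s["ft_torque"].round(2),"w",round(s["gripper_width"],3),"g",round(s["grasp_force"],1),"J",s["joint_pos"].round(2))
E
python3 - <<'E'
from h import *
st()
p,d=grab_frame("wrist");cv2.imwrite("pics/w1.png",p);np.save("pics/w1.npy",d);C=cloud("wrist",d)
near=(abs(C[...,0]-.54)<.12)&(abs(C[...,1])<.12)&(d>0);z=C[...,2]
for n,m in [("stick",near&(abs(z-.072)<.004)&(C[...,0]<.525)),("wing",near&(z>.085)&(z<.1)&(C[...,0]>.525)&(C[...,1]<-.01))]:
    if m.sum()>5:
        r=cv2.minAreaRect((C[m][:,:2]*1000).astype(np.float32));print(n,m.sum(),r)
E
```

```text
time: 2.92
tool_pos: [0.5036, 0.0225, 0.129]
tool_rot: [0.0, 0.664, 0.747, 0.0]
contact_force: [0.7, 0.0, 0.1]
gripper_width: 0.598
grasp_force: 0.0
time: 3.17
tool_pos: [0.5028, 0.0205, 0.1289]
tool_rot: [0.0, 0.666, 0.746, -0.0]
contact_force: [-0.4, -0.1, 0.4]
gripper_width: 0.601
grasp_force: 0.0
t 3.17 tcp mm [502.8  20.5 128.9] close deg 6.52 tilt [-0.02 -0.03] F [-0.4 -0.1  0.4] M [-0.02  0.01  0.04] w 0.601 g 0.0 J [-0.11 -0.18  1.97 -0.    1.35 -0.22]
stick 6305 ((498.9298095703125, 20.332862854003906), (22.65241241455078, 139.8428192138672), 6.415232181549072)
wing 1190 ((541.2418823242188, -44.897911071777344), (12.22231674194336, 52.26762390136719), 7.774928569793701)
```

View pics/w1.png

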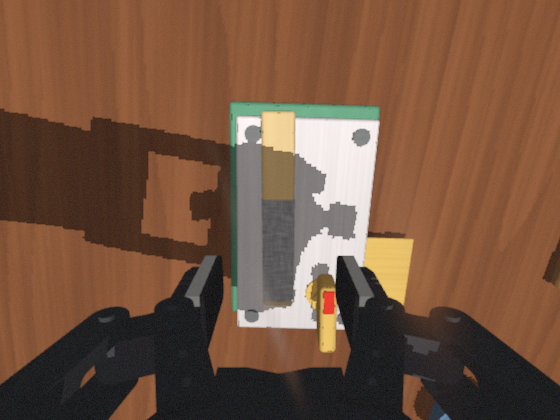

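The wrist view shows the stick at column ~278, centred between the fingers (210 and 350). The wing is at (327,312) with its red end toward the fingers' centre. I'll descend and grip.

```bash
python3 -m handwheel '[[[-0.001,0,-0.009,0,0,0],[0,0,-0.009,0,0,0],[0,0,-0.009,0,0,0],[0,0,-0.009,0,0,0],[0,0,-0.009,0,0,0],[0,0,-0.009,0,0,0],[0,0,-0.007,0,0,0],[0,0,-0.006,0,0,0],[0,0,-0.004,0,0,0],[0,0,-0.002,0,0,0],[0,0,0,0,0,0],[0,0,0,0,0,0]]]'
python3 -m handwheel '[[[0,0,0,0,0,0],[0,0,0,0,0,0],[0,0,0,0,0,0],[0,0,0,0,0,0],[0,0,0,0,0,0],[0,0,0,0,0,0],[0,0,0,0,0,0],[0,0,0,0,0,0],[0,0,0,0,0,0]]]' 0
python3 -c "from h import *;st()"
```

```text
time: 4.22
tool_pos: [0.5023, 0.0207, 0.0562]
tool_rot: [0.0, 0.666, 0.746, 0.0]
contact_force: [0.0, -0.5, -0.6]
gripper_width: 0.602
grasp_force: 0.0
time: 4.97
tool_pos: [0.5019, 0.0206, 0.0559]
tool_rot: [-0.0, 0.666, 0.746, -0.0]
contact_force: [-0.3, 0.2, -0.3]
gripper_width: 0.003
grasp_force: 0.0
t 4.97 tcp mm [501.9  20.6  55.9] close deg 6.51 tilt [-0. -0.] F [-0.3  0.2 -0.3] M [-0.02  0.01 -0.06] w 0.003 g 0.0 J [-0.11 -0.09  2.03 -0.    1.21 -0.22]
```

Closed on nothing, so I'll look before moving.

```bash
python3 - <<'E'
from h import *
a,da=grab_frame("wrist");b,db=grab_frame("scene")
cv2.imwrite("pics/m2.png",np.hstack([cv2.resize(a,(400,300)),cv2.resize(b[150:270,220:380],(400,300))]))
for c,d in (("wrist",da),("scene",db)):
    r=masks_of(c,"stick_center");C=cloud(c,d)
    for q in r[:1]:
        m=q["region"]&(d>0);print(c,q["conf"],np.percentile(C[m],[5,50,95],axis=0).round(3).tolist())
E
```

```text
wrist 0.81 [[0.484, 0.023, 0.071], [0.495, 0.059, 0.072], [0.506, 0.088, 0.074]]
scene 0.9 [[0.493, -0.035, 0.052], [0.509, 0.025, 0.07], [0.518, 0.081, 0.074]]
```

View pics/m2.png

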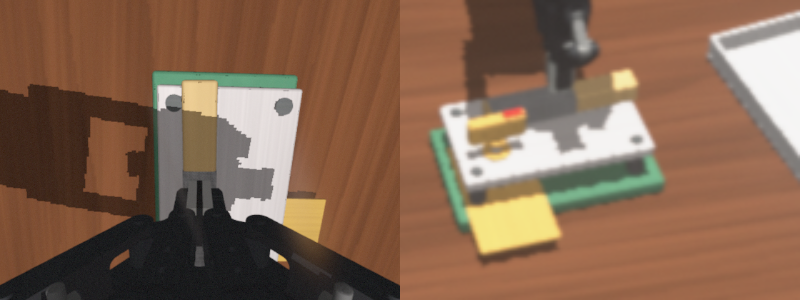

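The stick lies unmoved and the shut fingers seem to be above its top. I'll measure the actual fingertip height.

```bash
python3 - <<'E'
from h import *
for c in ("scene","top","wrist"):
    p,d=grab_frame(c);C=cloud(c,d);g=p.max(2)
    m=(d>0)&(abs(C[...,0]-.502)<.05)&(abs(C[...,1]-.0206)<.03)&(C[...,2]>.077)&(C[...,2]<.2)
    P=C[m];o=np.argsort(P[:,2])[:400:25]
    print(c,m.sum());print((P[o]*1000).round(0).tolist())
    if c=="scene":
        m2=(d>0)&(abs(C[...,0]-.502)<.03)&(abs(C[...,1]-.0206)<.03)
        v,u=np.where(m);print(u.min(),u.max(),v.min(),v.max())
        for vv in range(v.max()-14,v.max()+8): 
            uu=int(np.median(u[v>v.max()-4]));print(vv,uu,(C[vv,uu]*1000).round(0),p[vv,uu])
T=np.array(camera_info("wrist")["T"]);print(T.round(3))
E
```

```text
scene 551
[[508.0, 19.0, 77.0], [500.0, 9.0, 90.0], [512.0, 11.0, 97.0], [511.0, 14.0, 104.0], [502.0, 9.0, 115.0], [513.0, 9.0, 127.0], [491.0, 6.0, 132.0], [516.0, 21.0, 139.0], [517.0, 25.0, 145.0], [503.0, 2.0, 148.0], [499.0, 4.0, 152.0], [520.0, 11.0, 158.0], [521.0, 11.0, 164.0], [545.0, 20.0, 169.0], [526.0, 5.0, 174.0], [522.0, 2.0, 177.0]]
273 296 146 186
172 284 [540.  11. 148.] [52 54 58]
173 284 [537.  12. 142.] [52 54 58]
174 284 [540.  11. 142.] [52 54 58]
175 284 [538.  12. 137.] [51 53 58]
176 284 [537.  12. 134.] [53 55 59]
177 284 [539.  12. 132.] [54 56 60]
178 284 [539.  12. 129.] [55 57 61]
179 284 [515.  17. 105.] [57 58 63]
180 284 [519.  16. 106.] [57 59 63]
181 284 [518.  17. 102.] [57 59 62]
182 284 [516.  17.  97.] [58 60 64]
183 284 [516.  17.  94.] [57 59 63]
184 284 [518.  17.  93.] [58 59 64]
185 284 [518.  17.  90.] [70 73 76]
186 284 [508.  19.  77.] [ 95  98 101]
187 284 [508.  19.  75.] [101 103 106]
188 284 [507.  20.  70.] [102 104 107]
189 284 [513.  18.  73.] [102 103 107]
190 284 [514.  18.  71.] [101 102 106]
191 284 [514.  18.  68.] [100 102 105]
192 284 [515.  18.  66.] [100 102 105]
193 284 [517.  18.  64.] [100 102 105]
top 10
[[552.0, 14.0, 159.0]]
wrist 45705
[[501.0, 31.0, 82.0], [504.0, 32.0, 84.0], [499.0, 31.0, 84.0], [494.0, 31.0, 85.0], [500.0, 31.0, 86.0], [508.0, 28.0, 86.0], [497.0, 30.0, 87.0], [501.0, 31.0, 87.0], [486.0, 26.0, 88.0], [493.0, 31.0, 88.0], [506.0, 28.0, 89.0], [500.0, 32.0, 89.0], [511.0, 28.0, 90.0], [504.0, 31.0, 90.0], [496.0, 30.0, 90.0], [497.0, 31.0, 91.0]]
[[ 0.993 -0.11  -0.031  0.492]
 [ 0.114  0.953  0.281  0.092]
 [-0.002 -0.282  0.959  0.221]
 [ 0.     0.     0.     1.   ]]
```

The cameras put the shut tips at z≈83 mm against a reported TCP of 56 mm, so there is a height bias of about 27 mm, while xy agrees. I'll open and go down carefully, watching force.

```bash
python3 -m handwheel '[[[0,0,0,0,0,0],[0,0,0,0,0,0],[0,0,0,0,0,0],[0,0,0,0,0,0],[0,0,0,0,0,0],[0,0,0,0,0,0]]]' 0.55
python3 -m handwheel '[[[0.0005,0,-0.004,0,0,0],[0,0,-0.004,0,0,0],[0,0,-0.004,0,0,0],[0,0,-0.003,0,0,0],[0,0,-0.003,0,0,0],[0,0,-0.002,0,0,0],[0,0,0,0,0,0]]]'
python3 - <<'E'
from h import *
st()
p,d=grab_frame("wrist");C=cloud("wrist",d)
m=(d>0)&(abs(C[...,0]-.502)<.05)&(abs(C[...,1]-.0206)<.016)&(C[...,2]<.2)&(p.max(2)<70)
print(np.percentile(C[m][:,2],[0,1,3,10]).round(4))
cv2.imwrite("pics/w3.png",p)
E
```

```text
time: 5.82
tool_pos: [0.5019, 0.0207, 0.0559]
tool_rot: [-0.0, 0.666, 0.746, -0.0]
contact_force: [0.6, -0.4, 0.2]
gripper_width: 0.549
grasp_force: 0.0
time: 6.4
tool_pos: [0.502, 0.0207, 0.0352]
tool_rot: [-0.001, 0.666, 0.746, -0.0]
contact_force: [0.1, -0.5, -0.2]
gripper_width: 0.55
grasp_force: 0.0
t 6.4 tcp mm [502.   20.7  35.2] close deg 6.51 tilt [-0.07  0.01] F [ 0.1 -0.5 -0.2] M [-0.04  0.04 -0.  ] w 0.55 g 0.0 J [-0.11 -0.06  2.04  0.    1.17 -0.22]
[-0.0004  0.0155  0.0713  0.0919]
```

View pics/w3.png

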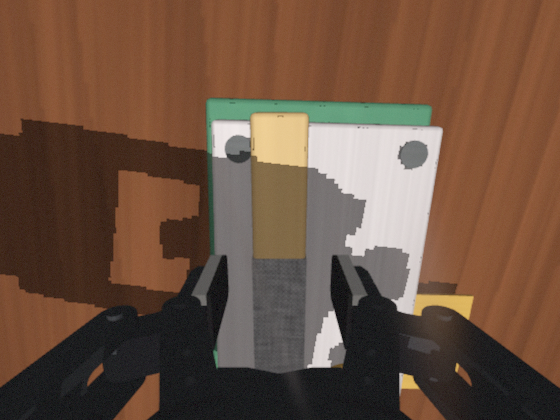

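The wrist view shows the tips (row ~256, columns 225/333) straddling the stick (252–307), still free of contact. I'll go 6 mm lower and close.

```bash
python3 -m handwheel '[[[0,0,-0.002,0,0,0],[0,0,-0.002,0,0,0],[0,0,-0.002,0,0,0],[0,0,0,0,0,0],[0,0,0,0,0,0]]]'
python3 -m handwheel '[[[0,0,0,0,0,0],[0,0,0,0,0,0],[0,0,0,0,0,0],[0,0,0,0,0,0],[0,0,0,0,0,0],[0,0,0,0,0,0],[0,0,0,0,0,0],[0,0,0,0,0,0]]]' 0
python3 -c "from h import *;st()"
```

```text
time: 6.87
tool_pos: [0.5023, 0.0207, 0.0297]
tool_rot: [-0.0, 0.666, 0.746, -0.0]
contact_force: [0.2, -0.4, 0.4]
gripper_width: 0.547
grasp_force: 0.0
time: 7.53
tool_pos: [0.5028, 0.0206, 0.0303]
tool_rot: [0.0, 0.666, 0.746, 0.0]
contact_force: [0.7, 0.2, 2.1]
gripper_width: 0.243
grasp_force: 61.6
t 7.53 tcp mm [502.8  20.6  30.3] close deg 6.51 tilt [ 0.04 -0.  ] F [0.7 0.2 2.1] M [ 0.04 -0.05 -0.05] w 0.243 g 61.6 J [-0.11 -0.05  2.04  0.    1.16 -0.22]
```

Gripped at 61.6 N and width 0.243. I'll lift, then carry the stick to the tray with a −85° turn.

```bash
python3 -m handwheel '[[[0,0,0.004,0,0,0],[0,0,0.008,0,0,0],[0,0,0.01,0,0,0],[0,0,0.012,0,0,0],[0,0,0.012,0,0,0],[0,0,0.012,0,0,0],[0,0,0.012,0,0,0],[0,0,0.01,0,0,0],[0,0,0.006,0,0,0],[0,0,0.004,0,0,0]]]'
python3 -m handwheel '[[[-0.0004,0.0153,0,0,0,-5.32],[-0.0004,0.0153,0,0,0,-5.32],[-0.0004,0.0153,0,0,0,-5.32],[-0.0004,0.0153,0,0,0,-5.32],[-0.0004,0.0153,0,0,0,-5.32],[-0.0004,0.0153,0,0,0,-5.32],[-0.0004,0.0153,0,0,0,-5.32],[-0.0004,0.0153,0,0,0,-5.32],[-0.0004,0.0153,0,0,0,-5.32],[-0.0004,0.0153,0,0,0,-5.32],[-0.0004,0.0153,0,0,0,-5.32],[-0.0004,0.0153,0,0,0,-5.32],[-0.0004,0.0153,0,0,0,-5.32],[-0.0004,0.0153,0,0,0,-5.32],[-0.0004,0.0153,0,0,0,-5.32],[-0.0004,0.0153,0,0,0,-5.32],[0,0,0,0,0,0],[0,0,0,0,0,0],[0,0,0,0,0,0]]]'
python3 - <<'E'
from h import *
st()
for c in("scene","top"):
    p,d=grab_frame(c);C=cloud(c,d)
    cv2.imwrite(f"pics/{c}4.png",p)
    for q in masks_of(c,"stick_center")[:1]:
        m=q["region"]&(d>0);print(c,q["conf"],np.percentile(C[m],[2,50,98],axis=0).round(3).tolist(),cv2.minAreaRect((C[m][:,:2]*1000).astype(np.float32)))
    if c=="scene": cv2.imwrite("pics/s4.png",cv2.resize(p[80:250,280:480],(800,600)))
E
```

```text
time: 8.37
tool_pos: [0.503, 0.0206, 0.1214]
tool_rot: [0.001, 0.666, 0.746, 0.001]
contact_force: [-1.1, -0.2, -0.7]
gripper_width: 0.246
grasp_force: 61.3
time: 9.95
tool_pos: [0.4958, 0.2649, 0.1195]
tool_rot: [0.0, 0.995, 0.1, -0.0]
contact_force: [-0.6, 0.6, -0.5]
gripper_width: 0.245
grasp_force: 61.3
t 9.95 tcp mm [495.8 264.9 119.5] close deg -78.52 tilt [-0.05 -0.04] F [-0.6  0.6 -0.5] M [ 0.03 -0.05  0.02] w 0.245 g 61.3 J [ 0.36 -0.02  1.84 -0.    1.32  1.73]
scene 0.85 [[0.418, 0.242, 0.003], [0.535, 0.267, 0.158], [0.568, 0.337, 0.163]] ((456.4452819824219, 286.9049072265625), (100.52024841308594, 219.61012268066406), 62.56639862060547)
top 0.91 [[0.435, 0.192, 0.005], [0.53, 0.263, 0.16], [0.565, 0.285, 0.398]] ((514.9584350585938, 252.60792541503906), (162.7495574951172, 95.75300598144531), 19.18952178955078)
```

View pics/s4.png

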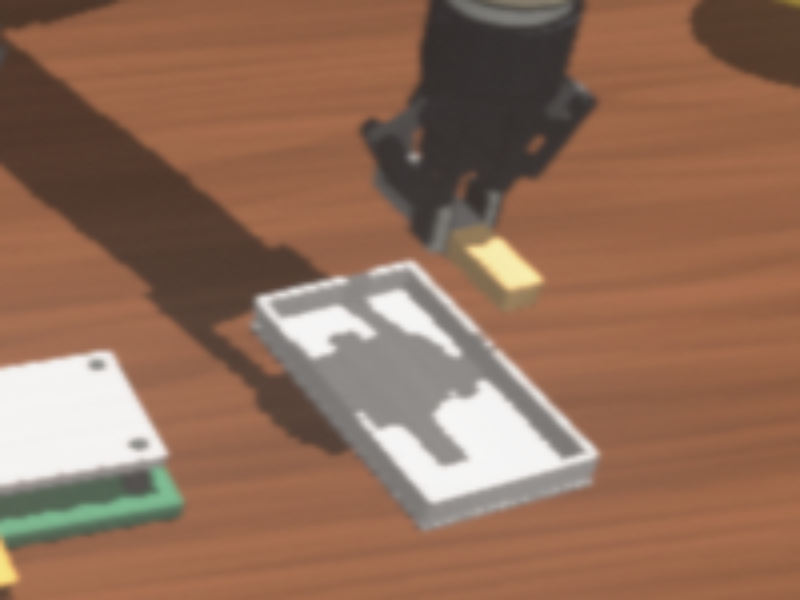

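The scene view shows the stick held level above the tray, with its top at z≈161 mm, consistent with the grasp offset. I need to descend about 136 mm, slowly at the end.

```bash
python3 -m handwheel '[[[0.0007,0.001,-0.006,0,0,0],[0,0,-0.012,0,0,0],[0,0,-0.014,0,0,0],[0,0,-0.014,0,0,0],[0,0,-0.014,0,0,0],[0,0,-0.014,0,0,0],[0,0,-0.014,0,0,0],[0,0,-0.014,0,0,0],[0,0,-0.012,0,0,0],[0,0,-0.008,0,0,0],[0,0,-0.004,0,0,0],[0,0,-0.002,0,0,0],[0,0,0,0,0,0],[0,0,0,0,0,0]]]'
python3 -m handwheel '[[[0,0,-0.002,0,0,0],[0,0,-0.002,0,0,0],[0,0,-0.0015,0,0,0],[0,0,0,0,0,0],[0,0,0,0,0,0]]]'
```

```text
time: 11.32
tool_pos: [0.4974, 0.2667, -0.0074]
tool_rot: [-0.0, 0.995, 0.099, 0.001]
contact_force: [-0.5, 0.6, -1.2]
gripper_width: 0.238
grasp_force: 61.3
time: 11.73
tool_pos: [0.4967, 0.2664, -0.0137]
tool_rot: [0.0, 0.995, 0.099, -0.0]
contact_force: [0.5, 0.1, -1.3]
gripper_width: 0.239
grasp_force: 61.3
```

```bash
python3 -m handwheel '[[[0,0,-0.001,0,0,0],[0,0,-0.001,0,0,0],[0,0,-0.0005,0,0,0],[0,0,0,0,0,0],[0,0,0,0,0,0]]]'
```

```text
time: 12.15
tool_pos: [0.4967, 0.2664, -0.0162]
tool_rot: [0.0, 0.995, 0.099, -0.0]
contact_force: [0.3, -0.2, -1.1]
gripper_width: 0.245
grasp_force: 61.3
```

```bash
python3 -m handwheel '[[[0,0,-0.0008,0,0,0],[0,0,-0.0007,0,0,0],[0,0,0,0,0,0],[0,0,0,0,0,0]]]'
python3 -m handwheel '[[[0,0,0,0,0,0],[0,0,0,0,0,0],[0,0,0,0,0,0],[0,0,0,0,0,0],[0,0,0,0,0,0]]]' 0.45
python3 -m handwheel '[[[0,0,0.004,0,0,0],[0,0,0.01,0,0,0],[0,0,0.014,0,0,0],[0,0,0.016,0,0,0],[0,0,0.016,0,0,0],[0,0,0.016,0,0,0],[0,0,0.016,0,0,0],[0,0,0.014,0,0,0],[0,0,0.012,0,0,0],[0,0,0.01,0,0,0],[0,0,0,0,0,0]]]'
python3 - <<'E'
from h import *
st()
for c in("wrist","scene"):
    p,d=grab_frame(c);C=cloud(c,d)
    for q in masks_of(c,"stick_center")[:1]:
        m=q["region"]&(d>0);print(c,q["conf"],np.percentile(C[m],[2,50,98],axis=0).round(3).tolist(),cv2.minAreaRect((C[m][:,:2]*1000).astype(np.float32)))
    if c=="wrist": cv2.imwrite("pics/w5.png",p)
E
```

```text
time: 12.48
tool_pos: [0.4967, 0.2664, -0.0177]
tool_rot: [0.0, 0.995, 0.099, -0.0]
contact_force: [0.2, 0.2, -0.9]
gripper_width: 0.243
grasp_force: 61.4
time: 12.9
tool_pos: [0.4968, 0.2664, -0.0175]
tool_rot: [-0.0, 0.995, 0.099, 0.0]
contact_force: [-0.2, 0.5, 1.1]
gripper_width: 0.449
grasp_force: 0.0
time: 13.82
tool_pos: [0.4984, 0.2671, 0.1136]
tool_rot: [-0.001, 0.995, 0.099, 0.002]
contact_force: [0.7, 0.5, 1.2]
gripper_width: 0.453
grasp_force: 0.0
t 13.82 tcp mm [498.4 267.1 113.6] close deg -78.6 tilt [0.27 0.1 ] F [0.7 0.5 1.2] M [ 0.01 -0.    0.02] w 0.453 g 0.0 J [ 0.36 -0.01  1.84  0.    1.31  1.73]
wrist 0.78 [[0.429, 0.246, 0.021], [0.5, 0.267, 0.023], [0.56, 0.286, 0.025]] ((487.81732177734375, 263.82794189453125), (151.55075073242188, 25.195938110351562), 10.383442878723145)
scene 0.97 [[0.44, 0.243, 0.005], [0.506, 0.263, 0.022], [0.568, 0.284, 0.027]] ((503.2498779296875, 265.3989562988281), (138.44699096679688, 24.63445472717285), 12.223519325256348)
```

View pics/w5.png

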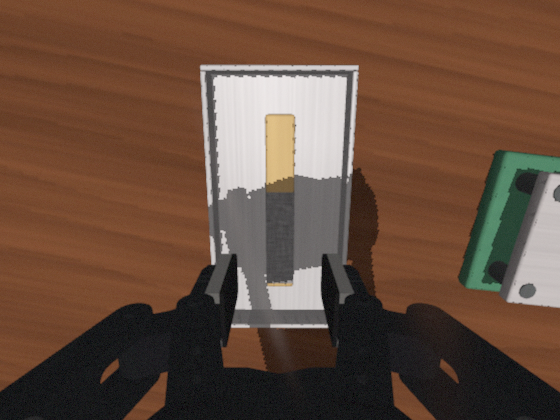

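The stick lies flat in the tray, top at z≈23 mm, spanning rows 113–288 inside the walls. Moving to above the thumbscrew, aligned with the wing.

```bash
python3 -m handwheel '[[[0.0027,-0.01725,0,0,0,4.76],[0.0027,-0.01725,0,0,0,4.76],[0.0027,-0.01725,0,0,0,4.76],[0.0027,-0.01725,0,0,0,4.76],[0.0027,-0.01725,0,0,0,4.76],[0.0027,-0.01725,0,0,0,4.76],[0.0027,-0.01725,0,0,0,4.76],[0.0027,-0.01725,0,0,0,4.76],[0.0027,-0.01725,0,0,0,4.76],[0.0027,-0.01725,0,0,0,4.76],[0.0027,-0.01725,0,0,0,4.76],[0.0027,-0.01725,0,0,0,4.76],[0.0027,-0.01725,0,0,0,4.76],[0.0027,-0.01725,0,0,0,4.76],[0.0027,-0.01725,0,0,0,4.76],[0.0027,-0.01725,0,0,0,4.76],[0.0027,-0.01725,0,0,0,4.76],[0.0027,-0.01725,0,0,0,4.76],[0,0,0,0,0,0],[0,0,0,0,0,0]]]' 0.5
python3 -m handwheel '[[[0,0,-0.008,0,0,0],[0,0,-0.01,0,0,0],[0,0,-0.01,0,0,0],[0,0,-0.008,0,0,0],[0,0,-0.004,0,0,0],[0,0,0,0,0,0],[0,0,0,0,0,0]]]'
python3 - <<'E'
from h import *
st()
p,d=grab_frame("wrist");C=cloud("wrist",d);z=C[...,2]
cv2.imwrite("pics/w6.png",p)
m=(abs(C[...,0]-.543)<.04)&(abs(C[...,1]+.044)<.04)&(d>0)&(z>.085)&(z<.1)&(p[...,2]>110)
print(m.sum(),cv2.minAreaRect((C[m][:,:2]*1000).astype(np.float32)))
E
```

```text
time: 15.68
tool_pos: [0.5447, -0.0443, 0.1092]
tool_rot: [-0.001, 0.663, 0.748, -0.0]
contact_force: [-0.4, 0.3, 0.5]
gripper_width: 0.499
grasp_force: 0.0
time: 16.27
tool_pos: [0.5451, -0.0438, 0.0699]
tool_rot: [-0.0, 0.662, 0.749, -0.0]
contact_force: [0.3, -0.5, 0.7]
gripper_width: 0.499
grasp_force: 0.0
t 16.27 tcp mm [545.1 -43.8  69.9] close deg 7.09 tilt [-0.05  0.01] F [ 0.3 -0.5  0.7] M [ 0.03 -0.03  0.02] w 0.499 g 0.0 J [-0.22 -0.    1.91  0.    1.23 -0.34]
2249 ((550.2164916992188, -43.76580810546875), (28.524364471435547, 52.01846694946289), 7.758682727813721)
```

View pics/w6.png

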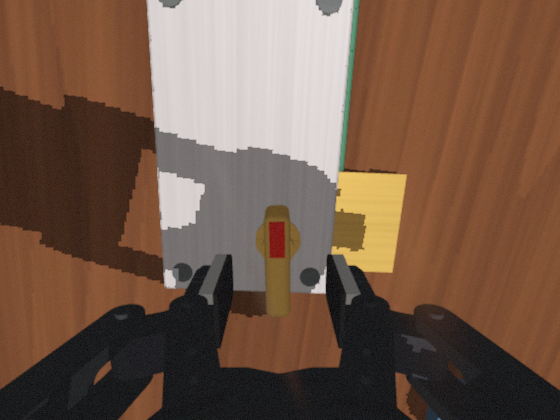

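The wing (column ~278, rows 205–315) sits centred between the fingers (232/328) and parallel to the pads. I'll descend 35 mm and pinch.

```bash
python3 -m handwheel '[[[0,-0.0003,-0.006,0,0,0],[0,0,-0.007,0,0,0],[0,0,-0.007,0,0,0],[0,0,-0.006,0,0,0],[0,0,-0.005,0,0,0],[0,0,-0.003,0,0,0],[0,0,-0.001,0,0,0],[0,0,0,0,0,0],[0,0,0,0,0,0]]]'
python3 -m handwheel '[[[0,0,0,0,0,0],[0,0,0,0,0,0],[0,0,0,0,0,0],[0,0,0,0,0,0],[0,0,0,0,0,0],[0,0,0,0,0,0],[0,0,0,0,0,0],[0,0,0,0,0,0]]]' 0
python3 -c "from h import *;st()"
```

```text
time: 17.07
tool_pos: [0.5456, -0.0444, 0.0356]
tool_rot: [0.0, 0.662, 0.749, 0.0]
contact_force: [-0.4, 0.1, 0.4]
gripper_width: 0.5
grasp_force: 0.0
time: 17.73
tool_pos: [0.5443, -0.0445, 0.0359]
tool_rot: [-0.001, 0.662, 0.75, -0.001]
contact_force: [-5.8, 0.5, 5.5]
gripper_width: 0.135
grasp_force: 59.9
t 17.73 tcp mm [544.3 -44.5  35.9] close deg 7.1 tilt [-0.17 -0.02] F [-5.8  0.5  5.5] M [-0.04  0.82  0.04] w 0.135 g 59.9 J [-0.22  0.04  1.93 -0.    1.17 -0.34]
```

Pinched: width 0.135 ≈ 12 mm, 60 N. I'll relieve the side force by 1 mm and turn clockwise 80°.

```bash
python3 -m handwheel '[[[-0.001,0,0,0,0,-2],[0,0,0,0,0,-4],[0,0,0,0,0,-5],[0,0,0,0,0,-5],[0,0,0,0,0,-5],[0,0,0,0,0,-5],[0,0,0,0,0,-5],[0,0,0,0,0,-5],[0,0,0,0,0,0]]]'
python3 -c "from h import *;st()"
python3 -m handwheel '[[[0,0,0,0,0,-4],[0,0,0,0,0,-5],[0,0,0,0,0,-5],[0,0,0,0,0,-5],[0,0,0,0,0,-5],[0,0,0,0,0,-5],[0,0,0,0,0,-5],[0,0,0,0,0,-5],[0,0,0,0,0,-3],[0,0,0,0,0,0],[0,0,0,0,0,0]]]'
python3 -c "from h import *;st()"
```

```text
time: 18.48
tool_pos: [0.5441, -0.0445, 0.036]
tool_rot: [-0.0, 0.862, 0.508, -0.0]
contact_force: [-4.1, -0.6, 4.6]
gripper_width: 0.128
grasp_force: 59.7
t 18.48 tcp mm [544.1 -44.5  36. ] close deg -29.0 tilt [-0.05 -0.02] F [-4.1 -0.6  4.6] M [-0.03  0.55 -0.07] w 0.128 g 59.7 J [-0.22  0.04  1.93 -0.    1.17  0.29]
time: 19.4
tool_pos: [0.5439, -0.0443, 0.0359]
tool_rot: [-0.0, 0.986, 0.167, -0.001]
contact_force: [-5.1, 0.9, 4.9]
gripper_width: 0.127
grasp_force: 59.9
t 19.4 tcp mm [543.9 -44.3  35.9] close deg -70.79 tilt [-0.09  0.01] F [-5.1  0.9  4.9] M [ 0.05  0.69 -0.09] w 0.127 g 59.9 J [-0.22  0.04  1.93 -0.    1.17  1.02]
```

```bash
python3 -m handwheel '[[[-0.0005,0,0,0,0,-3],[0,0,0,0,0,-3],[0,0,0,0,0,-2],[0,0,0,0,0,-2],[0,0,0,0,0,-1],[0,0,0,0,0,0],[0,0,0,0,0,0]]]'
python3 -c "from h import *;st()"
python3 -m handwheel '[[[0,0,0,0,0,-1],[0,0,0,0,0,-1],[0,0,0,0,0,0],[0,0,0,0,0,0]]]'
python3 -c "from h import *;st()"
python3 -m handwheel '[[[0,0,0,0,0,-1],[0,0,0,0,0,-1],[0,0,0,0,0,0],[0,0,0,0,0,0]]]'
python3 -c "from h import *;st()"
```

```text
time: 19.98
tool_pos: [0.5439, -0.0442, 0.0359]
tool_rot: [-0.0, 0.997, 0.071, -0.0]
contact_force: [-4.1, 0.8, 5.3]
gripper_width: 0.131
grasp_force: 59.9
t 19.98 tcp mm [543.9 -44.2  35.9] close deg -81.83 tilt [-0.01  0.02] F [-4.1  0.8  5.3] M [ 0.15  0.53 -0.07] w 0.131 g 59.9 J [-0.22  0.04  1.93  0.    1.17  1.21]
time: 20.32
tool_pos: [0.5439, -0.0442, 0.036]
tool_rot: [-0.0, 0.999, 0.054, -0.0]
contact_force: [-3.9, 1.8, 5.8]
gripper_width: 0.137
grasp_force: 59.9
t 20.32 tcp mm [543.9 -44.2  36. ] close deg -83.83 tilt [-0.01  0.02] F [-3.9  1.8  5.8] M [0.23 0.55 0.01] w 0.137 g 59.9 J [-0.22  0.04  1.93  0.    1.17  1.25]
time: 20.65
tool_pos: [0.5439, -0.0442, 0.0359]
tool_rot: [-0.0, 0.999, 0.037, -0.0]
contact_force: [-3.1, 2.0, 5.6]
gripper_width: 0.134
grasp_force: 60.1
t 20.65 tcp mm [543.9 -44.2  35.9] close deg -85.74 tilt [-0.01  0.  ] F [-3.1  2.   5.6] M [0.22 0.55 0.42] w 0.134 g 60.1 J [-0.22  0.04  1.93  0.    1.17  1.28]
```

Torque climbs as expected near −84…−85°. I'll press 2° further to confirm the seat.

```bash
python3 -m handwheel '[[[0,0,0,0,0,-1],[0,0,0,0,0,-1],[0,0,0,0,0,0],[0,0,0,0,0,0]]]'
python3 - <<'E'
from h import *
st()
p,d=grab_frame("wrist");cv2.imwrite("pics/w7.png",p)
p,d=grab_frame("top");C=cloud("top",d)
E
```

```text
time: 20.98
tool_pos: [0.5439, -0.0442, 0.036]
tool_rot: [0.0, 1.0, 0.021, -0.0]
contact_force: [-4.1, 1.6, 6.0]
gripper_width: 0.133
grasp_force: 70.6
t 20.98 tcp mm [543.9 -44.2  36. ] close deg -87.55 tilt [-0.01 -0.05] F [-4.1  1.6  6. ] M [0.26 0.53 1.34] w 0.133 g 70.6 J [-0.22  0.04  1.93 -0.    1.17  1.31]
```

View pics/w7.png

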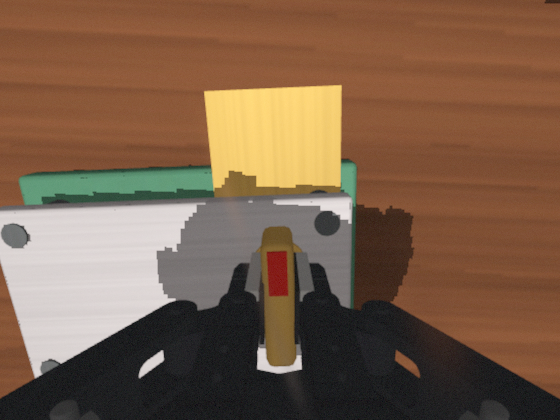

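Seated: torque is 1.34 N m, and the wing points along clamp +x with the red stripe outward (rows 250–297). Torque onset is near −85°, matching the clamp yaw. Backing off a quarter turn to a closing angle of +5°, which is +92.9° of commanded turn.

```bash
python3 -m handwheel '[[[0,0,0,0,0,2],[0,0,0,0,0,4],[0,0,0,0,0,5],[0,0,0,0,0,5],[0,0,0,0,0,5],[0,0,0,0,0,5],[0,0,0,0,0,5],[0,0,0,0,0,5],[0,0,0,0,0,5],[0,0,0,0,0,5],[0,0,0,0,0,5],[0,0,0,0,0,5],[0,0,0,0,0,5],[0,0,0,0,0,5],[0,0,0,0,0,5],[0,0,0,0,0,5]]]'
python3 -m handwheel '[[[0,0,0,0,0,5],[0,0,0,0,0,5],[0,0,0,0,0,4],[0,0,0,0,0,2.9],[0,0,0,0,0,0],[0,0,0,0,0,0],[0,0,0,0,0,0],[0,0,0,0,0,0]]]'
python3 - <<'E'
from h import *
st()
p,d=grab_frame("wrist");C=cloud("wrist",d);z=C[...,2]
cv2.imwrite("pics/w8.png",p)
hsv=cv2.cvtColor(p,cv2.COLOR_BGR2HSV)
def fit(m,n):
    m=cv2.morphologyEx(m.astype(np.uint8),cv2.MORPH_OPEN,np.ones((3,3)))>0
    r=cv2.minAreaRect((C[m][:,:2]*1000).astype(np.float32));print(n,m.sum(),np.round(r[0],1),np.round(r[1],1),round(r[2],2))
g=(abs(C[...,0]-.543)<.05)&(abs(C[...,1]+.044)<.05)&(d>0)&(hsv[...,1]>120)
fit(g&(z>.088)&(z<.097)&(hsv[...,2]>60),"wing")
fit(g&(z>.08)&((hsv[...,0]<6)|(hsv[...,0]>174))&(hsv[...,2]>100),"red")
b=(d>0)&(abs(z-.052)<.004)&(abs(C[...,0]-.53)<.1)&(abs(C[...,1])<.12)&(hsv[...,1]<60)
fit(b,"bridge")
for c in ("top","scene"):
    p,d=grab_frame(c);C=cloud(c,d);z=C[...,2]
    for q in masks_of(c,"stick_center")[:1]: print(c,"stick",q["conf"],np.median(C[q["region"]],0).round(3))
E
```

```text
time: 22.42
tool_pos: [0.5443, -0.0445, 0.036]
tool_rot: [0.0, 0.775, 0.632, 0.0]
contact_force: [-2.0, 0.5, 4.5]
gripper_width: 0.13
grasp_force: 59.7
time: 23.08
tool_pos: [0.5444, -0.0445, 0.036]
tool_rot: [0.001, 0.676, 0.737, 0.0]
contact_force: [-1.5, 0.2, 6.2]
gripper_width: 0.127
grasp_force: 59.8
t 23.08 tcp mm [544.4 -44.5  36. ] close deg 4.96 tilt [ 0.06 -0.02] F [-1.5  0.2  6.2] M [0.03 0.33 0.1 ] w 0.127 g 59.8 J [-0.22  0.04  1.93 -0.    1.17 -0.3 ]
wing 3813 [541.9 -44.5] [12.  52.3] 5.22
red 816 [540.5 -29. ] [ 6.5 17.1] 5.24
bridge 62968 [520.4  -4. ] [100.  140.7] 4.93
top stick 0.92 [0.498 0.264 0.022]
scene stick 0.96 [0.508 0.263 0.022]
```

View pics/w8.png

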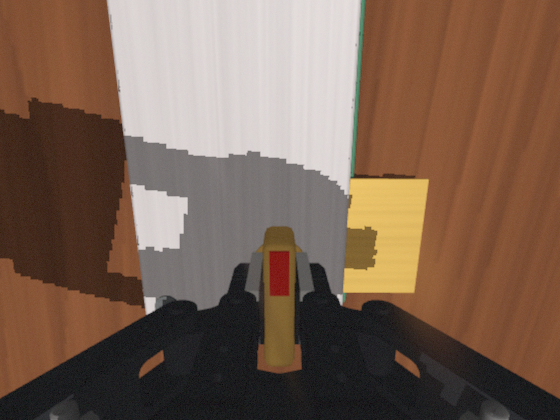

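The wing is pinched in the pads at 5.2° against the bridge at 4.9°, so the screw is −90.3° from seated, held at 60 N. The stick is still in the tray. Handing in.

```bash
python3 -c "from plant import *;print(job_done())"
```

```text
the job is handed in; nothing more can be done
None
```

The job is handed in: the stick lies flat in the tray, and the thumbscrew was seated (1.34 N m at the stop), then backed off to about 90.3° by the wrist camera, and is still held at 60 N; the doming block, bowl and hammer were never approached, though I took no closing check of them.

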